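# Re-sort the fitted tool tray

### The arm

A 6-joint arm with a two-finger parallel gripper is mounted at the origin on the work surface; the furniture and walls round the work are solid. World frame = base frame: x ahead of the robot, y to its left, z up, the work surface at z = 0. Lengths are in m, angles in degrees, forces in N, time in s.
With the tool pointing down it reaches from about 0.35 to 0.875 m from the base axis. Payload 4.2 kg.
Tool frame: the origin (TCP) lies between the finger pads; the fingertips stand 14 mm ahead of it and the grasp point (between the pads) lies 5 mm behind it; z points along the fingers, y is the line along which they close (so a half turn about z gives the same grasp; the last joint's range is limited). The gripper opens to 87 mm and grips with 3 to 60 N. Pads are 19 mm wide; open, the fingers measure 117 mm over their backs; the gripper's body (75 mm by 190 mm) begins 51 mm behind the grasp point.
Start: joints at [85.004, 22.042, 0.453, 0, -68.411, -14.817], TCP at [0.212, 0.588, 0.237] pointing down, gripper open.
Joint ranges: [-179.83, 179.83], [-69.29, 118.12], [-61.27, 80.66], [-181.25, 117.63], [-171.15, -9.14], [-177.46, 177.46]. Speed limits (degrees/s): [159.86, 159.86, 180, 180, 180, 180].

### API

Orientations are given as a 3x3 rotation matrix whose columns are the frame's x, y, z axes.
In Python, from station import * gives the robot as it stands. The module is installed in compiled form; this text tells all that it offers.
- The arm moves only by the tool play_rows, never from a script. Its argument "steps" is a list of rows, each an object of numbers: "ax", "ay", "az": the turn, a rotation vector about the tool's x, y, z in degrees; "dx", "dy", "dz": the shift along the tool's x, y, z in mm; "claw": the finger opening in mm, from 0 to 87. A call has 1 to 20 rows; each row shifts and turns the commanded pose from where the row before left it, along the tool's axes as they then stand; what a row does not reach is not made up. A row lasts 1/10 s, in which the tool goes at most 50 mm and 8.59 degrees, less where a joint would pass 70% of its speed; a pose out of reach is approached as far as the arm can. A call with a gripper value outside its range is refused whole. The fingers move at their own pace and stop on an object; the grip force is fixed at half the most. Time passes only in rows, so rows that do not move let the fingers close. It gives the time, the measured TCP pose, the force, the opening and the grip force at its end, in the units of the state.
- sense(): the state, without advancing time (a new reading comes with each control period).
- capture(name): name is "side" or "top"; returns a dict with "frame" (384x512x3 uint8, blue, green, red), "range_z" (384x512 float32, m along the optical axis (not along the pixel's ray), 0 where there is no reading), "fx", "fy", "cx", "cy" (pixels), "xyz" and "rotation" of the camera in the world. Camera axes: x right, y down, z forward; pixel columns grow to the right and rows downward; lengths in m; the calibration is good to about 2 mm. A picture is of the moment at which its call begins.
- finish_job(): hands the job in; it is judged then, once.
The state is a dict: "time_s": time; "joints": joint angles; "joint_velocities": joint speeds; "effort": joint torques, N m; "tcp_pos": TCP position; "ee_rot": TCP orientation; "wrist_force": force on the tool from outside, world axes, zero at the start; "moment": the same for the moment, N m; "gripper_width": opening from 0.0 (shut) to 1.0 (fully open); "gripper_force": force on a finger pad.
Only numpy, scipy, OpenCV 4.12 (cv2) and the standard library are available. Lean on these libraries where they do the work, as an engineer would, in place of code of your own. Each camera call takes 0.05 s, during which the arm holds its last target. There are 200 camera calls.

### The job

The three tools in the fitted tray on the bench were put back in one another's places. Put each one into the pocket cut for it - the block plane in the long pocket, the cork sanding block in the broad one, the tape measure in the small narrow one - lying lengthwise in the middle of its pocket, upright and flat on the felt, and let go; set one aside on free bench space meanwhile. Leave the mug, the tin of screws and the spring clamp where they are.

Things in the scene. Friction and masses are not known exactly. Their poses are not given: they have to be found in the camera images.
- block_plane: small steel block plane, 48 wide x 162 long x 39 mm high, 0.7 kg; origin at the centre of its sole, y along its length, z up. Take it at mid-length across its two flat parallel cheeks (48 mm apart, up to 34 mm above the sole). At the start it lies proud across the rim of another tool's pocket.
- cork_block: brown cork sanding block wrapped in abrasive paper, 60 wide (62 over the paper) x 110 long x 38 mm high, 0.07 kg; origin at the centre of its underside, y along its length, z up. At the start it lies askew and proud across the rim of another tool's pocket.
- tape_measure: yellow and black pocket tape measure standing on its base in another tool's pocket, 0.28 kg, 35 wide x 102 long x 64 mm high; origin at the middle of its underside, y along its length. The case spans y -21 to +51 mm and is about 32 mm across: grip its flat sides at y = +15. From y -51 to -21 only the thin blade end sticks out, near the base.
- inlay_plane: plywood board 112 x 206 (y) x 22 mm, fixed, with the long pocket, 62 wide x 176 mm long, for the block plane. Origin: centre of its underside, below the pocket's middle. Felt pocket floor 8 mm above the origin, rim (2 mm bevel) 22 mm above it, so 14 mm deep. Amid each long pocket side a round finger notch 36 wide, 10 mm deep.
- inlay_cork: same board with the broad pocket, 76 wide x 124 mm long, for the cork sanding block. The three inlays lie in any order side by side, 113 mm between middles, in a shallow wooden tray 365 x 232 mm with sides flush with the inlays; it stands fixed on the bench, inlay origins 6 mm above the bench top.
- inlay_tape: same board with the small narrow pocket, 46 wide x 114 mm long, for the tape measure, which may face either way in it. The bench right of the tray (about x 0.42 to 0.52, y -0.36 to -0.28 m) is always empty.
- mug: green mug, 86 mm across, 118 mm with its handle, 96 mm high, beyond the tray; bystander; origin at the middle of its underside
- screw_tin: open round tin of wood screws, 78 mm across, 40 mm high, left of the tray; bystander; origin at the middle of its underside
- spring_clamp: black spring clamp with orange tips lying on its side, 41 x 144 x 22 mm, near left of the tray; bystander; origin at the middle of its underside, y along its length
Not all that is in view belongs to the job. Of the things that look like the tape_measure, the smaller one is meant.

How it is judged (in metres and radians):
At the end, for the whole second after the job is handed in: Block plane, cork block and tape measure each stand upright (within 0.08 rad) on the felt floor of their own pocket (underside less than 4 mm above it), lengthwise (within 0.25 rad, either way round) and with their origins within 15 mm of the pocket's middle, at rest and not touched by the fingers (horizontal distance between block_plane and inlay_plane below 0.015 m and z of block_plane in the frame of inlay_plane between 0.004 and 0.012 m and angle between each of block_plane, cork_block, tape_measure's own z axis and vertical below 0.08 rad and angle between the y axis of block_plane and the y axis of inlay_plane, either way round below 0.25 rad and linear speed of each of block_plane, cork_block, tape_measure below 0.02 m/s and angular speed of each of block_plane, cork_block, tape_measure below 0.2 rad/s and contact force between the fingers and block_plane below 0.1 N and horizontal distance between cork_block and inlay_cork below 0.015 m and z of cork_block in the frame of inlay_cork between 0.004 and 0.012 m and angle between the y axis of cork_block and the y axis of inlay_cork, either way round below 0.25 rad and contact force between the fingers and cork_block below 0.1 N and horizontal distance between tape_measure and inlay_tape below 0.015 m and z of tape_measure in the frame of inlay_tape between 0.004 and 0.012 m and angle between the y axis of tape_measure and the y axis of inlay_tape, either way round below 0.25 rad and contact force between the fingers and tape_measure below 0.1 N).
It fails at once if the mug is moved by more than 20 mm or tipped (distance of mug from where it was at the start of the episode above 0.02 m or angle between mug's own z axis and vertical above 0.3 rad).
It fails at once if the tin of screws is moved by more than 20 mm or tipped (distance of screw_tin from where it was at the start of the episode above 0.02 m or angle between screw_tin's own z axis and vertical above 0.3 rad).
It fails at once if the spring clamp is moved by more than 20 mm or tipped (distance of spring_clamp from where it was at the start of the episode above 0.02 m or angle between spring_clamp's own z axis and vertical above 0.3 rad).
It also fails if it takes over 106 s, if anything falls off the work surface, if the arm or the gripper's body presses on something with over 40 N, if the wrist force passes 120 N, or if a joint passes its speed limit or range.

## Working session

There is one attempt and no reset: what is moved stays moved. The work goes in short steps, Python scripts to look and compute and a tool call to move; the robot and the scene stay as the last step left them, time stands still between calls to the robot, and variables do not carry over. Pictures are saved under pics/ and viewed, at most 14 in all, crops included, and the job is handed in when it is done.

Besides the shell and the picture viewer there is one more tool, called after ">>>" as name(argument=value, ...), one argument or row to a line, values as JSON. play_rows: Moves the arm, as the interface text tells. Its arguments: {"type":"object","properties":{"steps":{"type":"array"}},"required":["steps"]}

```bash
mkdir -p pics; cat > h.py <<'E'
from station import *
import numpy as np, cv2
def cap(n):
    c=capture(n); c['R']=np.array(c['rotation']).reshape(3,3); c['t']=np.array(c['xyz']); return c
def cloud(c):
    z=c['range_z']; v,u=np.indices(z.shape)
    p=np.stack([(u-c['cx'])/c['fx']*z,(v-c['cy'])/c['fy']*z,z],-1)
    return p@c['R'].T+c['t']
E
python3 - <<'E'
from h import *
s=sense(); print(s['time_s'],s['tcp_pos'],np.round(s['ee_rot'],3).tolist(),s['gripper_width'])
for n in ['top','side']:
    c=cap(n); cv2.imwrite(f'pics/{n}0.png',c['frame']); np.savez(n+'0.npz',P=cloud(c),f=c['frame']); print(n,c['t'],c['R'].round(3).tolist(),c['fx'],c['cx'],c['cy'])
E
```

```text
0.0 [0.21163141 0.58748383 0.23548659] [[0.941, -0.339, -0.001], [-0.339, -0.941, -0.002], [0.0, 0.002, -1.0]] 0.99681440301454
top [0.27271867 0.05734904 1.51108941] [[-0.037, -0.978, 0.204], [-0.999, 0.036, -0.009], [0.001, -0.204, -0.979]] 467.67100190268826 253.18580641690662 195.4748779783089
side [0.55086881 0.87098876 0.54665021] [[-0.999, -0.028, 0.038], [-0.047, 0.506, -0.861], [0.005, -0.862, -0.507]] 368.9440933815859 253.9165345343586 187.40613819570882
```

View pics/top0.png

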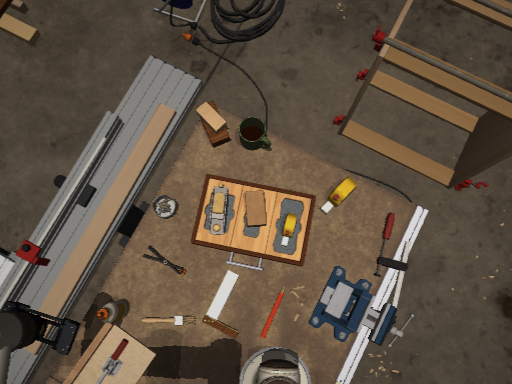

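View pics/side0.png

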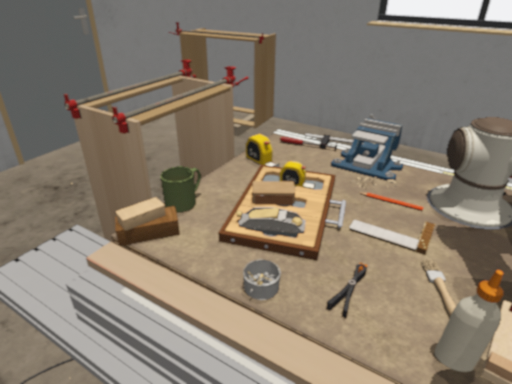

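The top view shows the tray around (255,220). Candidates:
- **Tape measure:** (289,228) in the tray, against the bigger one at (340,193) on the bench. I choose the smaller one in the tray.
- **Cork block:** (257,208) in the tray, against the wood blocks at (210,120). I choose the one in the tray.
- **Block plane:** (220,207), the only one.

Next is a close crop to check this.

```bash
python3 - <<'E'
from h import *
d=np.load('top0.npz'); f=d['f'];P=d['P']
cv2.imwrite('pics/crop0.png',cv2.resize(f[165:275,180:365],None,fx=4.3,fy=4.3,interpolation=cv2.INTER_CUBIC))
# rectified map: height colors, 1mm px; print heights
for (u,v) in [(220,207),(257,208),(289,228),(340,193),(230,245),(305,220),(240,235),(210,224),(285,245),(283,208),(200,180),(255,133),(165,207)]:
    print((u,v),P[v,u].round(3))
E
```

```text
(220, 207) [0.541 0.15  0.063]
(257, 208) [0.534 0.034 0.062]
(289, 228) [ 0.466 -0.063  0.069]
(340, 193) [ 0.568 -0.227  0.083]
(230, 245) [0.424 0.123 0.025]
(305, 220) [ 0.496 -0.12   0.019]
(240, 235) [0.455 0.091 0.021]
(210, 224) [0.49  0.184 0.05 ]
(285, 245) [ 0.418 -0.051  0.024]
(283, 208) [ 0.541 -0.052  0.005]
(200, 180) [0.645 0.218 0.004]
(255, 133) [0.797 0.03  0.02 ]
(165, 207) [0.555 0.33  0.025]
```

View pics/crop0.png

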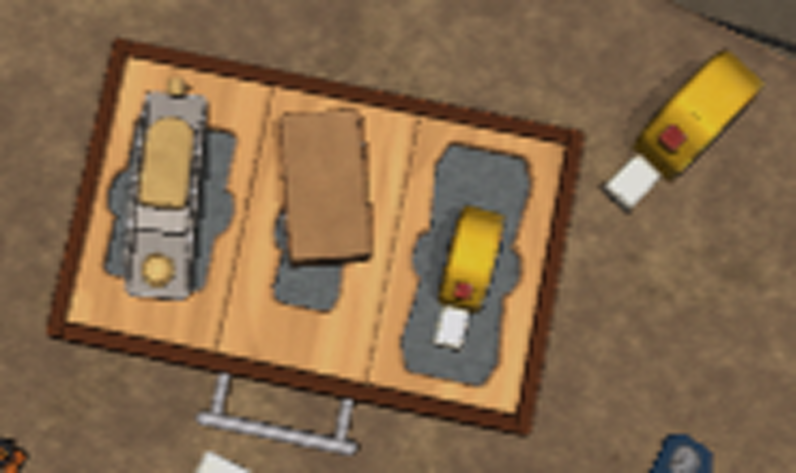

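The crop shows, at crop pixels, the plane (165,195) lying over the broad pocket on the left. The cork (325,185) lies over the narrow pocket in the middle, and the small tape (470,260) is in the long pocket on the right. The tape at (695,120) is the larger one outside the tray.

Next I rectify the image to measure poses.

```bash
cat >> h.py <<'E'
def ortho(c,z,x0=.36,x1=.68,y0=-.22,y1=.26,s=1000):
    # up = +x, left = +y, s px/m
    H=int((x1-x0)*s);W=int((y1-y0)*s); v,u=np.indices((H,W))
    w=np.stack([x1-v/s,y1-u/s,np.full((H,W),z)],-1)
    q=(w-c['t'])@c['R']
    return cv2.remap(c['frame'],(q[...,0]/q[...,2]*c['fx']+c['cx']).astype(np.float32),(q[...,1]/q[...,2]*c['fy']+c['cy']).astype(np.float32),cv2.INTER_CUBIC)
def rect(m,x1=.68,y1=.26,s=1000):
    cs,_=cv2.findContours(m.astype(np.uint8),cv2.RETR_EXTERNAL,cv2.CHAIN_APPROX_NONE)
    k=max(cs,key=cv2.contourArea); (a,b),wh,_=cv2.minAreaRect(k); bx=cv2.boxPoints(((a,b),wh,_))
    e=[bx[1]-bx[0],bx[2]-bx[1]]; L=max(e,key=np.linalg.norm); 
    ang=np.degrees(np.arctan2(-L[0],-L[1])) # world angle of long side
    return np.round([x1-b/s,y1-a/s],4),np.round(wh,1),round((ang+90)%180-90,2)
E
python3 - <<'E'
from h import *
c=cap('top')
o=ortho(c,.028); hsv=cv2.cvtColor(o,cv2.COLOR_BGR2HSV)
cv2.imwrite('pics/o28.png',cv2.resize(o,None,fx=1.6,fy=1.6))
# tray: wood + dark red rim
P=cloud(c); m=(P[...,2]>.014)&(P[...,0]>.37)&(P[...,0]<.68)&(P[...,1]<.24)&(P[...,1]>-.2)
pts=P[m]; 
for lo,hi in [(.014,.04),(.045,.1)]:
    k=(pts[:,2]>lo)&(pts[:,2]<hi); print(k.sum(), cv2.minAreaRect((pts[k][:,:2]*1000).astype(np.float32)))
def med(r): 
    return
H,S,V=cv2.split(hsv)
wood=(S>90)&(V>110); wood[:, :]&=True
wm=cv2.morphologyEx(wood.astype(np.uint8),cv2.MORPH_CLOSE,np.ones((9,9)))
print('wood',rect(wm))
felt=((S<60)&(V>60)&(V<150)&(H>85)).astype(np.uint8)
cv2.imwrite('pics/mask.png',np.hstack([wm*255,felt*255]))
E
```

```text
5792 ((483.9877624511719, 28.413482666015625), (407.7915954589844, 269.35504150390625), 76.685791015625)
1381 ((530.37548828125, 43.992523193359375), (274.14263916015625, 156.22471618652344), 82.49664306640625)
wood (array([0.5062, 0.046 ]), array([340. , 208.2]), np.float32(76.36))
```

View pics/o28.png

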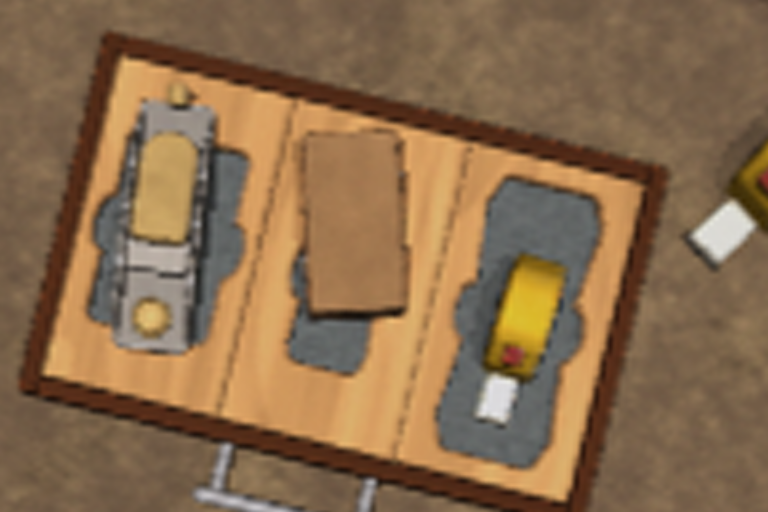

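The rectified view confirms the tray. Its wood rectangle is 340x208 mm, centred at (0.506, 0.046). The pockets' long axis is at -13.6 degrees. From right to left they are long, narrow and broad. Now the tool poses.

```bash
cat >> h.py <<'E'
def blobs(zlo=.036,n=2,x=(.38,.64),y=(-.14,.23),hi=.2):
    Ps=[]
    for _ in range(n):
        c=cap('top'); P=cloud(c); Ps.append(P)
    P=np.median(Ps,0); m=((P[...,2]>zlo)&(P[...,2]<hi)&(P[...,0]>x[0])&(P[...,0]<x[1])&(P[...,1]>y[0])&(P[...,1]<y[1])).astype(np.uint8)
    k,l,st,_=cv2.connectedComponentsWithStats(m,connectivity=4)
    for i in range(1,k):
        q=P[l==i]
        if len(q)<25: continue
        r=cv2.minAreaRect((q[:,:2]*1000).astype(np.float32)); 
        A=np.c_[q[:,:2]-q[:,:2].mean(0),np.ones(len(q))]; g=np.linalg.lstsq(A,q[:,2],rcond=None)[0]
        u,s,vt=np.linalg.svd(q[:,:2]-q[:,:2].mean(0),full_matrices=False); a=np.degrees(np.arctan2(*vt[0][::-1]))
        print(len(q),'mean',q.mean(0).round(4),'zpct',np.percentile(q[:,2],[5,50,95]).round(3),'tilt',g[:2].round(3),'rect',np.round(r[0],1),np.round(r[1],1),round(r[2],1),'pca',round((a+90)%180-90,1))
E
python3 - <<'E'
from h import *
blobs(.038); blobs(.050)
c=cap('top')
o=ortho(c,.076);h=cv2.cvtColor(o,cv2.COLOR_BGR2HSV)
m=((h[...,1]>170)&(h[...,0]>18)&(h[...,0]<32)).astype(np.uint8); m[:,:250]=0; m[:,380:]=0
print('tape',rect(m))
o=ortho(c,.066); cv2.imwrite('pics/o66.png',cv2.resize(o[20:240,30:280],None,fx=2.4,fy=2.4))
E
```

```text
431 mean [0.5442 0.1556 0.0567] zpct [0.042 0.058 0.066] tilt [-0.049  0.016] rect [538.  156.9] [ 48.6 131. ] 82.9 pca -7.8
687 mean [0.5334 0.0386 0.0624] zpct [0.058 0.063 0.067] tilt [0.022 0.005] rect [535.4  38.8] [111.   62.1] 2.4 pca 3.0
245 mean [ 0.477  -0.0647  0.0708] zpct [0.051 0.074 0.08 ] tilt [ 0.084 -0.114] rect [480.5 -66.2] [33.9 71.1] 72.6 pca -17.5
53 mean [0.4786 0.1634 0.0484] zpct [0.043 0.05  0.052] tilt [ 0.1   -0.021] rect [479.9 162.6] [22.5 26.3] 32.2 pca -58.4
674 mean [0.5342 0.0389 0.0628] zpct [0.058 0.063 0.067] tilt [ 0.002 -0.004] rect [535.8  38.8] [110.3  62.1] 2.5 pca 3.1
366 mean [0.5444 0.156  0.0586] zpct [0.051 0.059 0.066] tilt [-0.067 -0.004] rect [540.2 156.5] [ 48.2 106.7] 82.9 pca -8.7
236 mean [ 0.4782 -0.0653  0.0721] zpct [0.056 0.075 0.08 ] tilt [ 0.001 -0.049] rect [480.4 -66.2] [34.5 71.1] 73.6 pca -17.1
tape (array([ 0.4752, -0.0628]), array([33.1, 72.7]), np.float32(-19.29))
```

View pics/o66.png

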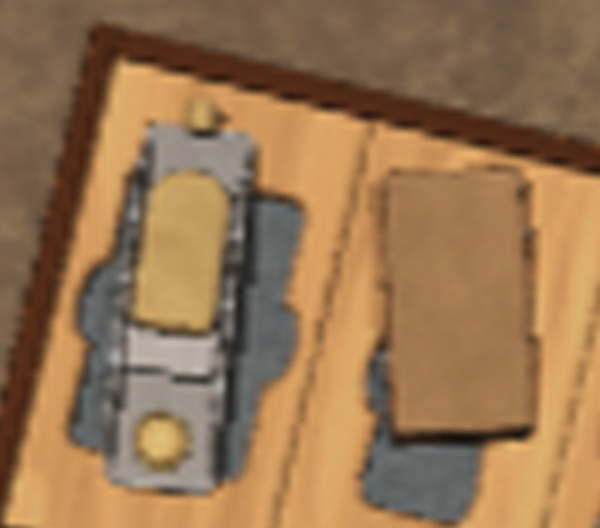

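```bash
cat >> h.py <<'E'
def go(x,y,z,yaw):
    s=sense(); R=np.array(s['ee_rot']).reshape(3,3); d=R.T@(np.array([x,y,z])-s['tcp_pos'])*1000
    cur=np.degrees(np.arctan2(R[1,0],R[0,0])); tz=-((yaw-cur+90)%180-90)
    # level correction (rotvec in tool axes) to point straight down
    c=np.cross(R[:,2],[0,0,-1]); lv=np.degrees(R.T@c)
    print('t',round(s['time_s'],1),'tcp',np.round(s['tcp_pos'],4),'yaw',round(cur,1),'| shift mm',d.round(1),'az',round(tz,1),'level',lv.round(2),'grip',round(s['gripper_width']*87,1),round(s['gripper_force'],1),'F',np.round(s['wrist_force'],1))
E
python3 - <<'E'
from h import *
go(.4785,-.065,.235,-17.5)
blobs(.034)
E
```

```text
t 0.4 tcp [0.2118 0.5879 0.2364] yaw -19.8 | shift mm [472.3 523.8   1.6] az -2.3 level [ 0.02 -0.   -0.  ] grip 86.9 0.0 F [0.  1.3 0.7]
685 mean [0.5363 0.1571 0.0504] zpct [0.035 0.053 0.065] tilt [ 0.026 -0.042] rect [540.8 156.4] [ 48.4 162.2] 82.9 pca -6.8
684 mean [0.5334 0.0388 0.0626] zpct [0.057 0.063 0.067] tilt [ 0.018 -0.002] rect [535.7  38.9] [110.3  62.1] 2.6 pca 2.7
251 mean [ 0.4768 -0.0648  0.0704] zpct [0.05  0.074 0.079] tilt [ 0.079 -0.13 ] rect [480.1 -66.3] [34.1 71.2] 72.5 pca -17.3
```

>>> play_rows(
  steps=[
    {"dx":15,"dy":16},
    {"dx":30,"dy":33},
    {"dx":30,"dy":33},
    {"dx":30,"dy":33},
    {"dx":30,"dy":33},
    {"dx":30,"dy":33},
    {"dx":30,"dy":33},
    {"dx":30,"dy":33},
    {"dx":30,"dy":33},
    {"dx":30,"dy":33},
    {"dx":30,"dy":33},
    {"dx":30,"dy":33},
    {"dx":30,"dy":33},
    {"dx":30,"dy":33},
    {"dx":30,"dy":33},
    {"dx":30,"dy":33},
    {"dx":15,"dy":16},
    {"az":-2.3},
    {},
  ],
)

```text
invalid input at $.steps[0]: expected keys ax, ay, az, dx, dy, dz, claw
```

```bash
python3 -c "
from h import *
go(.4800,-.066,.050,-17.4)"
```

```text
t 0.5 tcp [0.2118 0.588  0.2365] yaw -19.8 | shift mm [474.  524.3 186.6] az -2.4 level [ 0.01  0.   -0.  ] grip 86.7 0.0 F [ 0.2  1.  -0.1]
```

All the keys are needed.

>>> play_rows(
  steps=[
    {"ax":0,"ay":0,"az":0,"dx":15,"dy":16,"dz":0,"claw":87},
    {"ax":0,"ay":0,"az":0,"dx":30,"dy":33,"dz":0,"claw":87},
    {"ax":0,"ay":0,"az":0,"dx":30,"dy":33,"dz":0,"claw":87},
    {"ax":0,"ay":0,"az":0,"dx":30,"dy":33,"dz":0,"claw":87},
    {"ax":0,"ay":0,"az":0,"dx":30,"dy":33,"dz":0,"claw":87},
    {"ax":0,"ay":0,"az":0,"dx":30,"dy":33,"dz":0,"claw":87},
    {"ax":0,"ay":0,"az":0,"dx":30,"dy":33,"dz":0,"claw":87},
    {"ax":0,"ay":0,"az":0,"dx":30,"dy":33,"dz":0,"claw":87},
    {"ax":0,"ay":0,"az":0,"dx":30,"dy":33,"dz":0,"claw":87},
    {"ax":0,"ay":0,"az":0,"dx":30,"dy":33,"dz":0,"claw":87},
    {"ax":0,"ay":0,"az":0,"dx":30,"dy":33,"dz":0,"claw":87},
    {"ax":0,"ay":0,"az":0,"dx":30,"dy":33,"dz":0,"claw":87},
    {"ax":0,"ay":0,"az":0,"dx":30,"dy":33,"dz":0,"claw":87},
    {"ax":0,"ay":0,"az":0,"dx":30,"dy":33,"dz":0,"claw":87},
    {"ax":0,"ay":0,"az":0,"dx":30,"dy":33,"dz":0,"claw":87},
    {"ax":0,"ay":0,"az":0,"dx":30,"dy":33,"dz":0,"claw":87},
    {"ax":0,"ay":0,"az":0,"dx":15,"dy":16,"dz":0,"claw":87},
    {"ax":0,"ay":0,"az":-2.4,"dx":0,"dy":0,"dz":0,"claw":87},
    {"ax":0,"ay":0,"az":0,"dx":0,"dy":0,"dz":0,"claw":87},
  ],
)

```text
time_s: 2.4
tcp_pos: [0.4848, -0.0713, 0.2364]
ee_rot: [[0.954, -0.301, -0.0], [-0.301, -0.954, 0.0], [-0.0, 0.0, -1.0]]
wrist_force: [0.2, -0.2, -0.3]
gripper_width: 0.998
gripper_force: 0.0
```

```bash
python3 -c "
from h import *
go(.4800,-.066,.050,-17.4)"
```

```text
t 2.4 tcp [ 0.4848 -0.0713  0.2364] yaw -17.5 | shift mm [ -6.1  -3.7 186.4] az -0.1 level [0.01 0.02 0.  ] grip 86.8 0.0 F [ 0.2 -0.2 -0.3]
```

>>> play_rows(
  steps=[
    {"ax":0,"ay":0,"az":0,"dx":-6,"dy":-4,"dz":10,"claw":62},
    {"ax":0,"ay":0,"az":0,"dx":0,"dy":0,"dz":30,"claw":62},
    {"ax":0,"ay":0,"az":0,"dx":0,"dy":0,"dz":40,"claw":62},
    {"ax":0,"ay":0,"az":0,"dx":0,"dy":0,"dz":40,"claw":62},
    {"ax":0,"ay":0,"az":0,"dx":0,"dy":0,"dz":30,"claw":62},
    {"ax":0,"ay":0,"az":0,"dx":0,"dy":0,"dz":20,"claw":62},
    {"ax":0,"ay":0,"az":0,"dx":0,"dy":0,"dz":12,"claw":62},
    {"ax":0,"ay":0,"az":0,"dx":0,"dy":0,"dz":4,"claw":62},
    {"ax":0,"ay":0,"az":0,"dx":0,"dy":0,"dz":0,"claw":20},
    {"ax":0,"ay":0,"az":0,"dx":0,"dy":0,"dz":0,"claw":20},
    {"ax":0,"ay":0,"az":0,"dx":0,"dy":0,"dz":0,"claw":20},
    {"ax":0,"ay":0,"az":0,"dx":0,"dy":0,"dz":0,"claw":20},
    {"ax":0,"ay":0,"az":0,"dx":0,"dy":0,"dz":0,"claw":20},
    {"ax":0,"ay":0,"az":0,"dx":0,"dy":0,"dz":0,"claw":20},
  ],
)

```text
time_s: 3.8
tcp_pos: [0.4804, -0.065, 0.0511]
ee_rot: [[0.954, -0.299, 0.001], [-0.299, -0.954, -0.0], [0.001, -0.0, -1.0]]
wrist_force: [-0.6, -0.4, 4.4]
gripper_width: 0.366
gripper_force: 30.0
```

```bash
python3 -c "
from h import *
go(.47,-.31,.15,-17.4)
blobs(.036,1,(.42,.7),(-.34,-.16))"
```

```text
t 3.8 tcp [ 0.4804 -0.065   0.0511] yaw -17.4 | shift mm [ 63.5 236.9 -98.9] az -0.0 level [-0.01 -0.04  0.  ] grip 31.8 30.0 F [-0.6 -0.4  4.4]
414 mean [ 0.5785 -0.2385  0.0739] zpct [0.047 0.078 0.086] tilt [ 0.143 -0.128] rect [ 583.7 -243.5] [44.8 92.7] 42.5 pca -47.7
```

>>> play_rows(
  steps=[
    {"ax":0,"ay":0,"az":0,"dx":0,"dy":0,"dz":-10,"claw":20},
    {"ax":0,"ay":0,"az":0,"dx":0,"dy":0,"dz":-30,"claw":20},
    {"ax":0,"ay":0,"az":0,"dx":0,"dy":0,"dz":-40,"claw":20},
    {"ax":0,"ay":0,"az":0,"dx":5,"dy":17,"dz":-30,"claw":20},
    {"ax":0,"ay":0,"az":0,"dx":10,"dy":35,"dz":-10,"claw":20},
    {"ax":0,"ay":0,"az":0,"dx":10,"dy":40,"dz":0,"claw":20},
    {"ax":0,"ay":0,"az":0,"dx":10,"dy":40,"dz":0,"claw":20},
    {"ax":0,"ay":0,"az":0,"dx":10,"dy":40,"dz":0,"claw":20},
    {"ax":0,"ay":0,"az":0,"dx":10,"dy":35,"dz":0,"claw":20},
    {"ax":0,"ay":0,"az":0,"dx":7,"dy":25,"dz":0,"claw":20},
    {"ax":0,"ay":0,"az":0,"dx":2,"dy":10,"dz":10,"claw":20},
    {"ax":0,"ay":0,"az":0,"dx":0,"dy":0,"dz":40,"claw":20},
    {"ax":0,"ay":0,"az":0,"dx":0,"dy":0,"dz":40,"claw":20},
    {"ax":0,"ay":0,"az":0,"dx":0,"dy":0,"dz":25,"claw":20},
    {"ax":0,"ay":0,"az":0,"dx":0,"dy":0,"dz":10,"claw":20},
    {"ax":0,"ay":0,"az":0,"dx":0,"dy":0,"dz":0,"claw":20},
  ],
)

```text
time_s: 5.45
tcp_pos: [0.4679, -0.3142, 0.044]
ee_rot: [[0.954, -0.299, -0.004], [-0.299, -0.954, 0.001], [-0.004, -0.0, -1.0]]
wrist_force: [0.7, 0.1, -2.3]
gripper_width: 0.368
gripper_force: 29.9
```

```bash
python3 -c "
from h import *
go(.47,-.315,.0375,-17.4)
c=cap('side'); cv2.imwrite('pics/s1.png',c['frame'])"
```

```text
t 5.5 tcp [ 0.4679 -0.3142  0.044 ] yaw -17.4 | shift mm [2.3 0.2 6.5] az 0.0 level [-0.01  0.22 -0.  ] grip 32.0 29.9 F [ 0.7  0.1 -2.3]
```

View pics/s1.png

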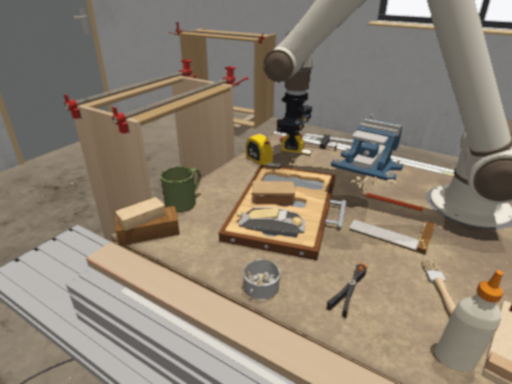

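The tape (290,143) hangs upright in the gripper over free bench, clear of the large tape at (260,150). I lower it, let go and rise.

>>> play_rows(
  steps=[
    {"ax":0,"ay":0,"az":0,"dx":0,"dy":0,"dz":4,"claw":20},
    {"ax":0,"ay":0,"az":0,"dx":0,"dy":0,"dz":2,"claw":20},
    {"ax":0,"ay":0,"az":0,"dx":0,"dy":0,"dz":0,"claw":20},
    {"ax":0,"ay":0,"az":0,"dx":0,"dy":0,"dz":0,"claw":60},
    {"ax":0,"ay":0,"az":0,"dx":0,"dy":0,"dz":0,"claw":60},
    {"ax":0,"ay":0,"az":0,"dx":0,"dy":0,"dz":0,"claw":60},
    {"ax":0,"ay":0,"az":0,"dx":0,"dy":0,"dz":-15,"claw":60},
    {"ax":0,"ay":0,"az":0,"dx":0,"dy":0,"dz":-40,"claw":75},
    {"ax":0,"ay":0,"az":0,"dx":0,"dy":0,"dz":-40,"claw":75},
    {"ax":0,"ay":0,"az":0,"dx":0,"dy":0,"dz":-20,"claw":75},
    {"ax":0,"ay":0,"az":0,"dx":0,"dy":0,"dz":0,"claw":75},
  ],
)

```text
time_s: 6.6
tcp_pos: [0.4711, -0.3159, 0.1588]
ee_rot: [[0.954, -0.299, 0.008], [-0.299, -0.954, -0.004], [0.009, 0.001, -1.0]]
wrist_force: [-0.1, 1.0, -0.9]
gripper_width: 0.852
gripper_force: 0.0
```

```bash
python3 -c "
from h import *
go(.5408,.1564,.155,-7.1)"
```

```text
t 6.6 tcp [ 0.4711 -0.3159  0.1588] yaw -17.4 | shift mm [ -74.6 -471.6    2.7] az -10.3 level [ 0.05 -0.51 -0.  ] grip 74.1 0.0 F [-0.1  1.  -0.9]
```

>>> play_rows(
  steps=[
    {"ax":0,"ay":0,"az":0,"dx":-3,"dy":-20,"dz":0,"claw":75},
    {"ax":0,"ay":0,"az":0,"dx":-6,"dy":-40,"dz":0,"claw":75},
    {"ax":0,"ay":0,"az":0,"dx":-6,"dy":-40,"dz":0,"claw":75},
    {"ax":0,"ay":0,"az":0,"dx":-7,"dy":-40,"dz":0,"claw":75},
    {"ax":0,"ay":0,"az":0,"dx":-7,"dy":-40,"dz":0,"claw":75},
    {"ax":0,"ay":0,"az":0,"dx":-7,"dy":-40,"dz":0,"claw":75},
    {"ax":0,"ay":0,"az":0,"dx":-6,"dy":-40,"dz":0,"claw":75},
    {"ax":0,"ay":0,"az":0,"dx":-6,"dy":-40,"dz":0,"claw":75},
    {"ax":0,"ay":0,"az":0,"dx":-6,"dy":-40,"dz":0,"claw":75},
    {"ax":0,"ay":0,"az":0,"dx":-6,"dy":-40,"dz":0,"claw":75},
    {"ax":0,"ay":0,"az":0,"dx":-6,"dy":-40,"dz":0,"claw":75},
    {"ax":0,"ay":0,"az":0,"dx":-6,"dy":-40,"dz":0,"claw":75},
    {"ax":0,"ay":0,"az":0,"dx":-3,"dy":-12,"dz":0,"claw":75},
    {"ax":0,"ay":0,"az":-5.1,"dx":0,"dy":0,"dz":0,"claw":75},
    {"ax":0,"ay":0,"az":-5.2,"dx":0,"dy":0,"dz":0,"claw":75},
    {"ax":0,"ay":0,"az":0,"dx":0,"dy":0,"dz":0,"claw":75},
    {"ax":0,"ay":0,"az":0,"dx":0,"dy":0,"dz":0,"claw":75},
  ],
)

```text
time_s: 8.3
tcp_pos: [0.5382, 0.1573, 0.154]
ee_rot: [[0.992, -0.126, -0.001], [-0.126, -0.992, -0.001], [-0.001, 0.001, -1.0]]
wrist_force: [0.3, 0.2, 0.1]
gripper_width: 0.862
gripper_force: 0.0
```

```bash
python3 -c "
from h import *
go(.5408,.1564,.055,-7.1)"
```

```text
t 8.3 tcp [0.5382 0.1573 0.154 ] yaw -7.3 | shift mm [ 2.8  0.5 99. ] az -0.2 level [0.04 0.06 0.  ] grip 75.0 0.0 F [0.3 0.2 0.1]
```

>>> play_rows(
  steps=[
    {"ax":0,"ay":0,"az":0,"dx":3,"dy":0.5,"dz":15,"claw":75},
    {"ax":0,"ay":0,"az":0,"dx":0,"dy":0,"dz":35,"claw":75},
    {"ax":0,"ay":0,"az":0,"dx":0,"dy":0,"dz":30,"claw":75},
    {"ax":0,"ay":0,"az":0,"dx":0,"dy":0,"dz":15,"claw":75},
    {"ax":0,"ay":0,"az":0,"dx":0,"dy":0,"dz":4,"claw":75},
    {"ax":0,"ay":0,"az":0,"dx":0,"dy":0,"dz":0,"claw":35},
    {"ax":0,"ay":0,"az":0,"dx":0,"dy":0,"dz":0,"claw":35},
    {"ax":0,"ay":0,"az":0,"dx":0,"dy":0,"dz":0,"claw":35},
    {"ax":0,"ay":0,"az":0,"dx":0,"dy":0,"dz":0,"claw":35},
    {"ax":0,"ay":0,"az":0,"dx":0,"dy":0,"dz":0,"claw":35},
    {"ax":0,"ay":0,"az":0,"dx":0,"dy":0,"dz":0,"claw":35},
  ],
)

```text
time_s: 9.4
tcp_pos: [0.5419, 0.1572, 0.0565]
ee_rot: [[0.992, -0.124, 0.001], [-0.124, -0.992, 0.001], [0.001, -0.001, -1.0]]
wrist_force: [-1.4, -0.7, 3.2]
gripper_width: 0.547
gripper_force: 30.0
```

```bash
python3 -c "
from h import *
go(.4796,-.0638,.055,-13.6)"
```

```text
t 9.4 tcp [0.5419 0.1572 0.0565] yaw -7.1 | shift mm [-34.5 227.    1.3] az 6.5 level [-0.04 -0.07 -0.  ] grip 47.6 30.0 F [-1.4 -0.7  3.2]
```

>>> play_rows(
  steps=[
    {"ax":0,"ay":0,"az":0,"dx":0,"dy":0,"dz":-8,"claw":35},
    {"ax":0,"ay":0,"az":0,"dx":0,"dy":0,"dz":-22,"claw":35},
    {"ax":0,"ay":0,"az":0,"dx":0,"dy":0,"dz":-30,"claw":35},
    {"ax":0,"ay":0,"az":0,"dx":0,"dy":0,"dz":-15,"claw":35},
    {"ax":0,"ay":0,"az":0,"dx":-2,"dy":12,"dz":0,"claw":35},
    {"ax":0,"ay":0,"az":0,"dx":-5,"dy":30,"dz":0,"claw":35},
    {"ax":0,"ay":0,"az":0,"dx":-6,"dy":40,"dz":0,"claw":35},
    {"ax":0,"ay":0,"az":0,"dx":-6,"dy":40,"dz":0,"claw":35},
    {"ax":0,"ay":0,"az":0,"dx":-6,"dy":40,"dz":0,"claw":35},
    {"ax":0,"ay":0,"az":0,"dx":-5,"dy":35,"dz":0,"claw":35},
    {"ax":0,"ay":0,"az":0,"dx":-4,"dy":22,"dz":0,"claw":35},
    {"ax":0,"ay":0,"az":0,"dx":-1,"dy":8,"dz":0,"claw":35},
    {"ax":0,"ay":0,"az":3,"dx":0,"dy":0,"dz":0,"claw":35},
    {"ax":0,"ay":0,"az":3.5,"dx":0,"dy":0,"dz":0,"claw":35},
    {"ax":0,"ay":0,"az":0,"dx":0,"dy":0,"dz":30,"claw":35},
    {"ax":0,"ay":0,"az":0,"dx":0,"dy":0,"dz":20,"claw":35},
    {"ax":0,"ay":0,"az":0,"dx":0,"dy":0,"dz":0,"claw":35},
    {"ax":0,"ay":0,"az":0,"dx":0,"dy":0,"dz":0,"claw":35},
  ],
)

```text
time_s: 11.2
tcp_pos: [0.4782, -0.064, 0.08]
ee_rot: [[0.972, -0.235, -0.002], [-0.235, -0.972, -0.001], [-0.002, 0.001, -1.0]]
wrist_force: [0.1, -0.4, -5.8]
gripper_width: 0.552
gripper_force: 30.0
```

```bash
python3 -c "
from h import *
go(.4796,-.0638,.0425,-13.6)
c=cap('side'); cv2.imwrite('pics/s2.png',cv2.resize(c['frame'][110:270,200:370],None,fx=3.5,fy=3.5,interpolation=2))"
```

```text
t 11.2 tcp [ 0.4782 -0.064   0.08  ] yaw -13.6 | shift mm [ 1.3 -0.5 37.5] az 0.0 level [ 0.06  0.1  -0.  ] grip 48.0 30.0 F [ 0.1 -0.4 -5.8]
```

View pics/s2.png

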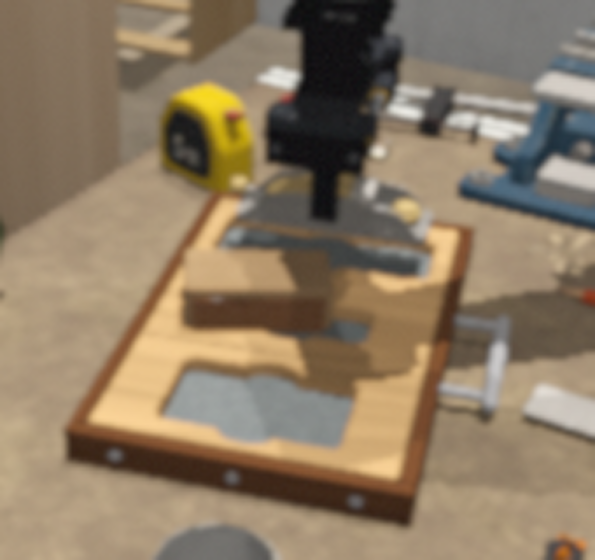

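The plane hangs level above the long pocket, around (330,210) in this crop, and the broad pocket at (255,400) is empty. I lower it now.

>>> play_rows(
  steps=[
    {"ax":0,"ay":0,"az":0,"dx":1.3,"dy":-0.5,"dz":8,"claw":35},
    {"ax":0,"ay":0,"az":0,"dx":0,"dy":0,"dz":8,"claw":35},
    {"ax":0,"ay":0,"az":0,"dx":0,"dy":0,"dz":6,"claw":35},
    {"ax":0,"ay":0,"az":0,"dx":0,"dy":0,"dz":5,"claw":35},
    {"ax":0,"ay":0,"az":0,"dx":0,"dy":0,"dz":4,"claw":35},
    {"ax":0,"ay":0,"az":0,"dx":0,"dy":0,"dz":3,"claw":35},
    {"ax":0,"ay":0,"az":0,"dx":0,"dy":0,"dz":2,"claw":35},
    {"ax":0,"ay":0,"az":0,"dx":0,"dy":0,"dz":0,"claw":35},
    {"ax":0,"ay":0,"az":0,"dx":0,"dy":0,"dz":0,"claw":35},
  ],
)

```text
time_s: 12.15
tcp_pos: [0.4802, -0.0637, 0.0447]
ee_rot: [[0.972, -0.235, 0.0], [-0.235, -0.972, -0.0], [0.0, -0.0, -1.0]]
wrist_force: [-0.5, -0.2, -6.2]
gripper_width: 0.548
gripper_force: 30.0
```

```bash
python3 -c "
from h import *
go(.4796,-.0638,.0425,-13.6)"
```

```text
t 12.2 tcp [ 0.4802 -0.0637  0.0447] yaw -13.6 | shift mm [-0.6  0.2  2.2] az -0.0 level [-0.   -0.02  0.  ] grip 47.7 30.0 F [-0.5 -0.2 -6.2]
```

>>> play_rows(
  steps=[
    {"ax":0,"ay":0,"az":0,"dx":0,"dy":0,"dz":1,"claw":35},
    {"ax":0,"ay":0,"az":0,"dx":0,"dy":0,"dz":1,"claw":35},
    {"ax":0,"ay":0,"az":0,"dx":0,"dy":0,"dz":0,"claw":35},
    {"ax":0,"ay":0,"az":0,"dx":0,"dy":0,"dz":0,"claw":35},
  ],
)

```text
time_s: 12.55
tcp_pos: [0.48, -0.0637, 0.0426]
ee_rot: [[0.972, -0.235, 0.0], [-0.235, -0.972, 0.0], [0.0, -0.0, -1.0]]
wrist_force: [-0.7, -0.2, -6.0]
gripper_width: 0.552
gripper_force: 30.0
```

>>> play_rows(
  steps=[
    {"ax":0,"ay":0,"az":0,"dx":0,"dy":0,"dz":1,"claw":35},
    {"ax":0,"ay":0,"az":0,"dx":0,"dy":0,"dz":0.5,"claw":35},
    {"ax":0,"ay":0,"az":0,"dx":0,"dy":0,"dz":0,"claw":35},
    {"ax":0,"ay":0,"az":0,"dx":0,"dy":0,"dz":0,"claw":35},
  ],
)

```text
time_s: 12.95
tcp_pos: [0.4801, -0.0637, 0.0424]
ee_rot: [[0.972, -0.235, 0.001], [-0.235, -0.972, -0.0], [0.001, -0.0, -1.0]]
wrist_force: [-4.1, 1.2, 6.0]
gripper_width: 0.55
gripper_force: 30.0
```

>>> play_rows(
  steps=[
    {"ax":0,"ay":0,"az":0,"dx":0,"dy":0,"dz":0,"claw":51},
    {"ax":0,"ay":0,"az":0,"dx":0,"dy":0,"dz":0,"claw":51},
    {"ax":0,"ay":0,"az":0,"dx":0,"dy":0,"dz":0,"claw":51},
    {"ax":0,"ay":0,"az":0,"dx":0,"dy":0,"dz":-2,"claw":51},
    {"ax":0,"ay":0,"az":0,"dx":0,"dy":0,"dz":-5,"claw":56},
    {"ax":0,"ay":0,"az":0,"dx":0,"dy":0,"dz":-15,"claw":70},
    {"ax":0,"ay":0,"az":0,"dx":0,"dy":0,"dz":-35,"claw":87},
    {"ax":0,"ay":0,"az":0,"dx":0,"dy":0,"dz":-40,"claw":87},
    {"ax":0,"ay":0,"az":0,"dx":0,"dy":0,"dz":-20,"claw":87},
    {"ax":0,"ay":0,"az":0,"dx":0,"dy":0,"dz":0,"claw":87},
    {"ax":0,"ay":0,"az":0,"dx":0,"dy":0,"dz":0,"claw":87},
  ],
)

```text
time_s: 14.05
tcp_pos: [0.4798, -0.0637, 0.1583]
ee_rot: [[0.972, -0.236, 0.001], [-0.236, -0.972, 0.001], [0.001, -0.001, -1.0]]
wrist_force: [-1.0, -0.1, -1.0]
gripper_width: 0.985
gripper_force: 0.0
```

```bash
python3 -c "
from h import *
go(.5357,.0389,.055,2.6)"
```

```text
t 14.1 tcp [ 0.4798 -0.0637  0.1583] yaw -13.6 | shift mm [  30.1 -112.8  103.4] az -16.2 level [-0.04 -0.03  0.  ] grip 85.7 0.0 F [-1.  -0.1 -1. ]
```

>>> play_rows(
  steps=[
    {"ax":0,"ay":0,"az":0,"dx":6,"dy":-22,"dz":0,"claw":87},
    {"ax":0,"ay":0,"az":0,"dx":10,"dy":-38,"dz":0,"claw":87},
    {"ax":0,"ay":0,"az":0,"dx":10,"dy":-38,"dz":0,"claw":87},
    {"ax":0,"ay":0,"az":0,"dx":4,"dy":-15,"dz":0,"claw":87},
    {"ax":0,"ay":0,"az":-5.4,"dx":0,"dy":0,"dz":0,"claw":87},
    {"ax":0,"ay":0,"az":-5.4,"dx":0,"dy":0,"dz":0,"claw":87},
    {"ax":0,"ay":0,"az":-5.4,"dx":0,"dy":0,"dz":0,"claw":87},
    {"ax":0,"ay":0,"az":0,"dx":0,"dy":0,"dz":20,"claw":87},
    {"ax":0,"ay":0,"az":0,"dx":0,"dy":0,"dz":20,"claw":87},
    {"ax":0,"ay":0,"az":0,"dx":0,"dy":0,"dz":0,"claw":87},
    {"ax":0,"ay":0,"az":0,"dx":0,"dy":0,"dz":0,"claw":87},
  ],
)

```text
time_s: 15.15
tcp_pos: [0.5353, 0.0385, 0.1174]
ee_rot: [[0.999, 0.045, -0.002], [0.045, -0.999, -0.001], [-0.002, 0.001, -1.0]]
wrist_force: [0.1, 0.3, -0.1]
gripper_width: 1.001
gripper_force: 0.0
```

```bash
python3 -c "
from h import *
go(.5357,.0389,.055,2.6)"
```

```text
t 15.2 tcp [0.5353 0.0385 0.1174] yaw 2.6 | shift mm [ 0.6 -0.4 62.4] az -0.0 level [0.06 0.13 0.  ] grip 87.1 0.0 F [ 0.1  0.3 -0.1]
```

>>> play_rows(
  steps=[
    {"ax":0,"ay":0,"az":0,"dx":0.5,"dy":-0.5,"dz":15,"claw":87},
    {"ax":0,"ay":0,"az":0,"dx":0,"dy":0,"dz":25,"claw":87},
    {"ax":0,"ay":0,"az":0,"dx":0,"dy":0,"dz":17,"claw":87},
    {"ax":0,"ay":0,"az":0,"dx":0,"dy":0,"dz":5,"claw":87},
    {"ax":0,"ay":0,"az":0,"dx":0,"dy":0,"dz":0,"claw":50},
    {"ax":0,"ay":0,"az":0,"dx":0,"dy":0,"dz":0,"claw":50},
    {"ax":0,"ay":0,"az":0,"dx":0,"dy":0,"dz":0,"claw":50},
    {"ax":0,"ay":0,"az":0,"dx":0,"dy":0,"dz":0,"claw":50},
    {"ax":0,"ay":0,"az":0,"dx":0,"dy":0,"dz":0,"claw":50},
    {"ax":0,"ay":0,"az":0,"dx":0,"dy":0,"dz":0,"claw":50},
  ],
)

```text
time_s: 16.15
tcp_pos: [0.5367, 0.0396, 0.0569]
ee_rot: [[0.999, 0.045, 0.001], [0.045, -0.999, 0.0], [0.001, -0.0, -1.0]]
wrist_force: [-1.4, -0.2, 4.5]
gripper_width: 0.685
gripper_force: 30.0
```

```bash
python3 -c "
from h import *
go(.5328,.1558,.055,-13.6)"
```

```text
t 16.1 tcp [0.5367 0.0396 0.0569] yaw 2.6 | shift mm [   1.3 -116.2    1.9] az 16.2 level [-0.01 -0.08 -0.  ] grip 59.6 30.0 F [-1.4 -0.2  4.5]
```

>>> play_rows(
  steps=[
    {"ax":0,"ay":0,"az":0,"dx":0,"dy":0,"dz":-8,"claw":50},
    {"ax":0,"ay":0,"az":0,"dx":0,"dy":0,"dz":-22,"claw":50},
    {"ax":0,"ay":0,"az":0,"dx":0,"dy":0,"dz":-10,"claw":50},
    {"ax":0,"ay":0,"az":0,"dx":0,"dy":-15,"dz":0,"claw":50},
    {"ax":0,"ay":0,"az":0,"dx":0,"dy":-33,"dz":0,"claw":50},
    {"ax":0,"ay":0,"az":0,"dx":1,"dy":-33,"dz":0,"claw":50},
    {"ax":0,"ay":0,"az":0,"dx":0,"dy":-25,"dz":0,"claw":50},
    {"ax":0,"ay":0,"az":0,"dx":0,"dy":-10,"dz":0,"claw":50},
    {"ax":0,"ay":0,"az":5.4,"dx":0,"dy":0,"dz":0,"claw":50},
    {"ax":0,"ay":0,"az":5.4,"dx":0,"dy":0,"dz":0,"claw":50},
    {"ax":0,"ay":0,"az":5.4,"dx":0,"dy":0,"dz":0,"claw":50},
    {"ax":0,"ay":0,"az":0,"dx":0,"dy":0,"dz":15,"claw":50},
    {"ax":0,"ay":0,"az":0,"dx":0,"dy":0,"dz":5,"claw":50},
    {"ax":0,"ay":0,"az":0,"dx":0,"dy":0,"dz":0,"claw":50},
    {"ax":0,"ay":0,"az":0,"dx":0,"dy":0,"dz":0,"claw":50},
  ],
)

```text
time_s: 17.65
tcp_pos: [0.532, 0.1554, 0.076]
ee_rot: [[0.972, -0.235, -0.0], [-0.235, -0.972, -0.0], [-0.0, 0.0, -1.0]]
wrist_force: [1.4, -0.6, -0.4]
gripper_width: 0.687
gripper_force: 30.0
```

```bash
python3 -c "
from h import *
go(.5328,.1558,.0430,-13.6)
c=cap('side'); cv2.imwrite('pics/s3.png',cv2.resize(c['frame'][110:270,200:370],None,fx=3.5,fy=3.5,interpolation=2))"
```

```text
t 17.6 tcp [0.532  0.1554 0.076 ] yaw -13.6 | shift mm [ 0.6 -0.6 33. ] az -0.0 level [0.02 0.01 0.  ] grip 59.8 30.0 F [ 1.4 -0.6 -0.4]
```

View pics/s3.png

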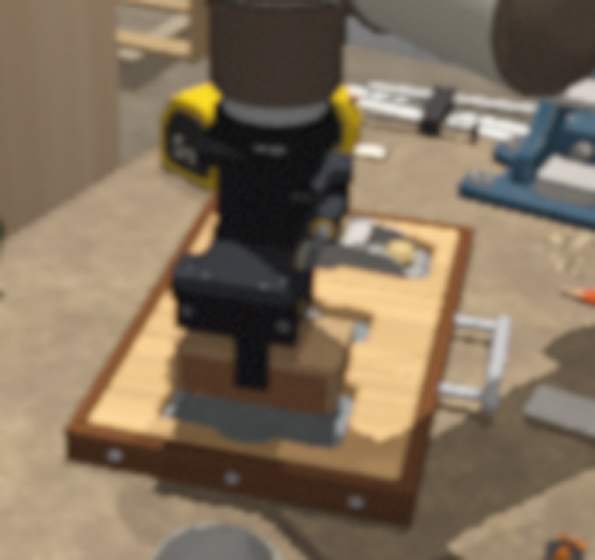

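The cork, held at (260,375), is lined up over the broad pocket at (255,415). The plane sits down in its pocket at (380,250). I lower the cork.

>>> play_rows(
  steps=[
    {"ax":0,"ay":0,"az":0,"dx":0.6,"dy":-0.6,"dz":7,"claw":50},
    {"ax":0,"ay":0,"az":0,"dx":0,"dy":0,"dz":7,"claw":50},
    {"ax":0,"ay":0,"az":0,"dx":0,"dy":0,"dz":6,"claw":50},
    {"ax":0,"ay":0,"az":0,"dx":0,"dy":0,"dz":5,"claw":50},
    {"ax":0,"ay":0,"az":0,"dx":0,"dy":0,"dz":4,"claw":50},
    {"ax":0,"ay":0,"az":0,"dx":0,"dy":0,"dz":2,"claw":50},
    {"ax":0,"ay":0,"az":0,"dx":0,"dy":0,"dz":1,"claw":50},
    {"ax":0,"ay":0,"az":0,"dx":0,"dy":0,"dz":0,"claw":50},
    {"ax":0,"ay":0,"az":0,"dx":0,"dy":0,"dz":0,"claw":50},
  ],
)

```text
time_s: 18.6
tcp_pos: [0.5329, 0.156, 0.0443]
ee_rot: [[0.972, -0.235, 0.0], [-0.235, -0.972, 0.0], [0.0, -0.0, -1.0]]
wrist_force: [-0.5, -0.4, -0.7]
gripper_width: 0.688
gripper_force: 30.0
```

>>> play_rows(
  steps=[
    {"ax":0,"ay":0,"az":0,"dx":0,"dy":0,"dz":1,"claw":50},
    {"ax":0,"ay":0,"az":0,"dx":0,"dy":0,"dz":0.5,"claw":50},
    {"ax":0,"ay":0,"az":0,"dx":0,"dy":0,"dz":0,"claw":50},
    {"ax":0,"ay":0,"az":0,"dx":0,"dy":0,"dz":0,"claw":50},
  ],
)

```text
time_s: 19.0
tcp_pos: [0.5329, 0.156, 0.0429]
ee_rot: [[0.972, -0.235, 0.0], [-0.235, -0.972, 0.0], [0.0, -0.0, -1.0]]
wrist_force: [-0.6, 0.5, 2.5]
gripper_width: 0.689
gripper_force: 30.0
```

>>> play_rows(
  steps=[
    {"ax":0,"ay":0,"az":0,"dx":0,"dy":0,"dz":0,"claw":65},
    {"ax":0,"ay":0,"az":0,"dx":0,"dy":0,"dz":0,"claw":65},
    {"ax":0,"ay":0,"az":0,"dx":0,"dy":0,"dz":0,"claw":65},
    {"ax":0,"ay":0,"az":0,"dx":0,"dy":0,"dz":-3,"claw":67},
    {"ax":0,"ay":0,"az":0,"dx":0,"dy":0,"dz":-5,"claw":75},
    {"ax":0,"ay":0,"az":0,"dx":0,"dy":0,"dz":-15,"claw":80},
    {"ax":0,"ay":0,"az":0,"dx":0,"dy":0,"dz":-35,"claw":70},
    {"ax":0,"ay":0,"az":0,"dx":0,"dy":0,"dz":-40,"claw":62},
    {"ax":0,"ay":0,"az":0,"dx":0,"dy":0,"dz":-20,"claw":62},
    {"ax":0,"ay":0,"az":0,"dx":0,"dy":0,"dz":0,"claw":62},
  ],
)

```text
time_s: 20.0
tcp_pos: [0.5348, 0.1569, 0.1649]
ee_rot: [[0.972, -0.235, 0.008], [-0.235, -0.972, 0.004], [0.007, -0.006, -1.0]]
wrist_force: [0.2, -0.2, -0.2]
gripper_width: 0.726
gripper_force: 0.0
```

```bash
python3 -c "
from h import *
blobs(.03,2,(.40,.53),(-.4,-.24))
go(.4710,-.3159,.155,-17.4)"
```

```text
270 mean [ 0.4665 -0.3118  0.0552] zpct [0.037 0.059 0.065] tilt [ 0.002 -0.29 ] rect [ 469.3 -314.4] [33.4 71.4] 72.7 pca -15.0
t 20.1 tcp [0.5325 0.1559 0.1609] yaw -13.6 | shift mm [ 51.4 473.    5.5] az 3.8 level [-0.05 -0.01 -0.  ] grip 62.5 0.0 F [-0.9  0.7 -0.5]
```

>>> play_rows(
  steps=[
    {"ax":0,"ay":0,"az":0,"dx":2,"dy":20,"dz":0,"claw":62},
    {"ax":0,"ay":0,"az":0,"dx":4,"dy":40,"dz":0,"claw":62},
    {"ax":0,"ay":0,"az":0,"dx":4,"dy":40,"dz":0,"claw":62},
    {"ax":0,"ay":0,"az":0,"dx":4,"dy":40,"dz":0,"claw":62},
    {"ax":0,"ay":0,"az":0,"dx":4,"dy":40,"dz":0,"claw":62},
    {"ax":0,"ay":0,"az":0,"dx":5,"dy":40,"dz":0,"claw":62},
    {"ax":0,"ay":0,"az":0,"dx":5,"dy":40,"dz":0,"claw":62},
    {"ax":0,"ay":0,"az":0,"dx":5,"dy":40,"dz":0,"claw":62},
    {"ax":0,"ay":0,"az":0,"dx":5,"dy":40,"dz":0,"claw":62},
    {"ax":0,"ay":0,"az":0,"dx":4,"dy":40,"dz":0,"claw":62},
    {"ax":0,"ay":0,"az":0,"dx":4,"dy":40,"dz":0,"claw":62},
    {"ax":0,"ay":0,"az":0,"dx":3,"dy":40,"dz":0,"claw":62},
    {"ax":0,"ay":0,"az":0,"dx":1,"dy":12,"dz":0,"claw":62},
    {"ax":0,"ay":0,"az":3.8,"dx":0,"dy":0,"dz":0,"claw":62},
    {"ax":0,"ay":0,"az":0,"dx":0,"dy":0,"dz":15,"claw":62},
    {"ax":0,"ay":0,"az":0,"dx":0,"dy":0,"dz":15,"claw":62},
    {"ax":0,"ay":0,"az":0,"dx":0,"dy":0,"dz":0,"claw":62},
    {"ax":0,"ay":0,"az":0,"dx":0,"dy":0,"dz":0,"claw":62},
  ],
)

```text
time_s: 21.9
tcp_pos: [0.4696, -0.3144, 0.1299]
ee_rot: [[0.954, -0.299, -0.002], [-0.299, -0.954, 0.0], [-0.002, 0.0, -1.0]]
wrist_force: [1.2, -0.4, 0.0]
gripper_width: 0.71
gripper_force: 0.0
```

```bash
python3 -c "
from h import *
go(.470,-.315,.037,-17.4)"
```

```text
t 21.9 tcp [ 0.4696 -0.3144  0.1299] yaw -17.4 | shift mm [ 0.7  0.4 92.9] az 0.0 level [ 0.01  0.12 -0.  ] grip 61.8 0.0 F [ 1.2 -0.4  0. ]
```

>>> play_rows(
  steps=[
    {"ax":0,"ay":0,"az":0,"dx":0.5,"dy":0.5,"dz":15,"claw":62},
    {"ax":0,"ay":0,"az":0,"dx":0,"dy":0,"dz":35,"claw":62},
    {"ax":0,"ay":0,"az":0,"dx":0,"dy":0,"dz":27,"claw":62},
    {"ax":0,"ay":0,"az":0,"dx":0,"dy":0,"dz":12,"claw":62},
    {"ax":0,"ay":0,"az":0,"dx":0,"dy":0,"dz":3,"claw":62},
    {"ax":0,"ay":0,"az":0,"dx":0,"dy":0,"dz":0,"claw":20},
    {"ax":0,"ay":0,"az":0,"dx":0,"dy":0,"dz":0,"claw":20},
    {"ax":0,"ay":0,"az":0,"dx":0,"dy":0,"dz":0,"claw":20},
    {"ax":0,"ay":0,"az":0,"dx":0,"dy":0,"dz":0,"claw":20},
    {"ax":0,"ay":0,"az":0,"dx":0,"dy":0,"dz":0,"claw":20},
    {"ax":0,"ay":0,"az":0,"dx":0,"dy":0,"dz":0,"claw":20},
  ],
)

```text
time_s: 23.0
tcp_pos: [0.4709, -0.3153, 0.0392]
ee_rot: [[0.954, -0.299, 0.001], [-0.299, -0.954, -0.0], [0.001, 0.0, -1.0]]
wrist_force: [-0.9, 1.1, 3.4]
gripper_width: 0.368
gripper_force: 30.0
```

```bash
python3 -c "
from h import *
# tape origin to pocket middle -> TCP 15 mm further along pocket y (+x side)
go(.5062+.015*.9718,.046-.015*.2358,.0515,-13.6)"
```

```text
t 23.0 tcp [ 0.4709 -0.3153  0.0392] yaw -17.4 | shift mm [ -59.4 -356.3  -12.4] az -3.8 level [ 0.01 -0.06 -0.  ] grip 32.0 30.0 F [-0.9  1.1  3.4]
```

>>> play_rows(
  steps=[
    {"ax":0,"ay":0,"az":0,"dx":0,"dy":0,"dz":-10,"claw":20},
    {"ax":0,"ay":0,"az":0,"dx":0,"dy":0,"dz":-35,"claw":20},
    {"ax":0,"ay":0,"az":0,"dx":0,"dy":0,"dz":-40,"claw":20},
    {"ax":0,"ay":0,"az":0,"dx":-3,"dy":-15,"dz":-25,"claw":20},
    {"ax":0,"ay":0,"az":0,"dx":-6,"dy":-35,"dz":0,"claw":20},
    {"ax":0,"ay":0,"az":0,"dx":-6,"dy":-40,"dz":0,"claw":20},
    {"ax":0,"ay":0,"az":0,"dx":-7,"dy":-40,"dz":0,"claw":20},
    {"ax":0,"ay":0,"az":0,"dx":-7,"dy":-40,"dz":0,"claw":20},
    {"ax":0,"ay":0,"az":0,"dx":-7,"dy":-40,"dz":0,"claw":20},
    {"ax":0,"ay":0,"az":0,"dx":-7,"dy":-40,"dz":0,"claw":20},
    {"ax":0,"ay":0,"az":0,"dx":-6,"dy":-40,"dz":0,"claw":20},
    {"ax":0,"ay":0,"az":0,"dx":-6,"dy":-38,"dz":0,"claw":20},
    {"ax":0,"ay":0,"az":0,"dx":-4,"dy":-20,"dz":0,"claw":20},
    {"ax":0,"ay":0,"az":0,"dx":0,"dy":-8,"dz":0,"claw":20},
    {"ax":0,"ay":0,"az":-3.8,"dx":0,"dy":0,"dz":0,"claw":20},
    {"ax":0,"ay":0,"az":0,"dx":0,"dy":0,"dz":25,"claw":20},
    {"ax":0,"ay":0,"az":0,"dx":0,"dy":0,"dz":25,"claw":20},
    {"ax":0,"ay":0,"az":0,"dx":0,"dy":0,"dz":0,"claw":20},
    {"ax":0,"ay":0,"az":0,"dx":0,"dy":0,"dz":0,"claw":20},
  ],
)

```text
time_s: 24.9
tcp_pos: [0.5208, 0.0415, 0.0987]
ee_rot: [[0.972, -0.236, -0.001], [-0.236, -0.972, -0.001], [-0.001, 0.001, -1.0]]
wrist_force: [0.4, -0.1, -2.4]
gripper_width: 0.364
gripper_force: 30.0
```

```bash
python3 -c "
from h import *
go(.5062+.015*.9718,.046-.015*.2358,.0532,-13.6)
c=cap('side'); cv2.imwrite('pics/s4.png',cv2.resize(c['frame'][110:270,200:370],None,fx=3.5,fy=3.5,interpolation=2))"
```

```text
t 24.9 tcp [0.5208 0.0415 0.0987] yaw -13.6 | shift mm [-0.3 -1.  45.5] az -0.0 level [0.06 0.03 0.  ] grip 31.6 30.0 F [ 0.4 -0.1 -2.4]
```

View pics/s4.png

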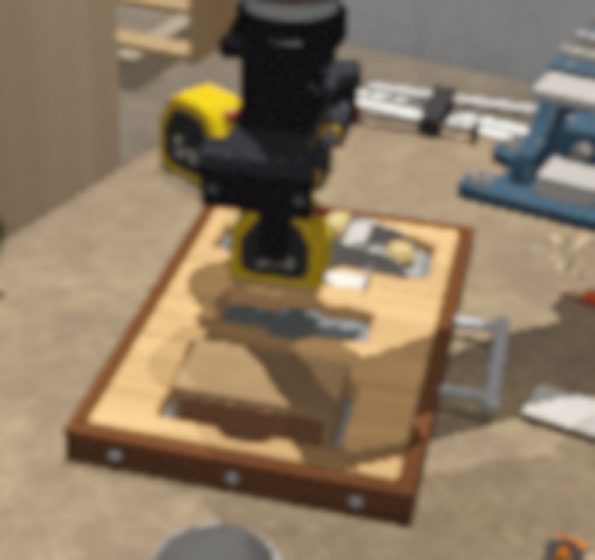

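The tape at (285,250) is upright above the narrow pocket at (295,320), and the cork is seated in the broad pocket at (260,400). I lower the tape.

>>> play_rows(
  steps=[
    {"ax":0,"ay":0,"az":0,"dx":-0.3,"dy":-1,"dz":8,"claw":20},
    {"ax":0,"ay":0,"az":0,"dx":0,"dy":0,"dz":12,"claw":20},
    {"ax":0,"ay":0,"az":0,"dx":0,"dy":0,"dz":8,"claw":20},
    {"ax":0,"ay":0,"az":0,"dx":0,"dy":0,"dz":6,"claw":20},
    {"ax":0,"ay":0,"az":0,"dx":0,"dy":0,"dz":5,"claw":20},
    {"ax":0,"ay":0,"az":0,"dx":0,"dy":0,"dz":4,"claw":20},
    {"ax":0,"ay":0,"az":0,"dx":0,"dy":0,"dz":1,"claw":20},
    {"ax":0,"ay":0,"az":0,"dx":0,"dy":0,"dz":0,"claw":20},
    {"ax":0,"ay":0,"az":0,"dx":0,"dy":0,"dz":0,"claw":20},
  ],
)

```text
time_s: 25.85
tcp_pos: [0.521, 0.0432, 0.0548]
ee_rot: [[0.972, -0.235, 0.001], [-0.235, -0.972, 0.0], [0.001, -0.0, -1.0]]
wrist_force: [0.1, 0.1, -2.1]
gripper_width: 0.366
gripper_force: 30.0
```

>>> play_rows(
  steps=[
    {"ax":0,"ay":0,"az":0,"dx":0,"dy":0,"dz":1,"claw":20},
    {"ax":0,"ay":0,"az":0,"dx":0,"dy":0,"dz":1,"claw":20},
    {"ax":0,"ay":0,"az":0,"dx":0,"dy":0,"dz":0,"claw":20},
    {"ax":0,"ay":0,"az":0,"dx":0,"dy":0,"dz":0,"claw":20},
  ],
)

```text
time_s: 26.25
tcp_pos: [0.521, 0.0433, 0.0532]
ee_rot: [[0.972, -0.235, 0.001], [-0.235, -0.972, 0.0], [0.001, -0.0, -1.0]]
wrist_force: [-1.9, -0.3, 4.5]
gripper_width: 0.363
gripper_force: 30.0
```

It touches down at the expected height. I release it, rise and move back towards the start side so the view is clear.

>>> play_rows(
  steps=[
    {"ax":0,"ay":0,"az":0,"dx":0,"dy":0,"dz":0,"claw":45},
    {"ax":0,"ay":0,"az":0,"dx":0,"dy":0,"dz":0,"claw":45},
    {"ax":0,"ay":0,"az":0,"dx":0,"dy":0,"dz":0,"claw":45},
    {"ax":0,"ay":0,"az":0,"dx":0,"dy":0,"dz":-4,"claw":50},
    {"ax":0,"ay":0,"az":0,"dx":0,"dy":0,"dz":-20,"claw":60},
    {"ax":0,"ay":0,"az":0,"dx":0,"dy":0,"dz":-40,"claw":60},
    {"ax":0,"ay":0,"az":0,"dx":0,"dy":0,"dz":-40,"claw":60},
    {"ax":0,"ay":0,"az":0,"dx":0,"dy":0,"dz":-35,"claw":60},
    {"ax":0,"ay":0,"az":0,"dx":0,"dy":30,"dz":0,"claw":60},
    {"ax":0,"ay":0,"az":0,"dx":0,"dy":40,"dz":0,"claw":60},
    {"ax":0,"ay":0,"az":0,"dx":0,"dy":40,"dz":0,"claw":60},
    {"ax":0,"ay":0,"az":0,"dx":0,"dy":40,"dz":0,"claw":60},
    {"ax":0,"ay":0,"az":0,"dx":0,"dy":40,"dz":0,"claw":60},
    {"ax":0,"ay":0,"az":0,"dx":0,"dy":40,"dz":0,"claw":60},
    {"ax":0,"ay":0,"az":0,"dx":0,"dy":40,"dz":0,"claw":60},
    {"ax":0,"ay":0,"az":0,"dx":0,"dy":30,"dz":0,"claw":60},
    {"ax":0,"ay":0,"az":0,"dx":0,"dy":20,"dz":0,"claw":60},
    {"ax":0,"ay":0,"az":0,"dx":0,"dy":0,"dz":0,"claw":60},
    {"ax":0,"ay":0,"az":0,"dx":0,"dy":0,"dz":0,"claw":60},
  ],
)

```text
time_s: 28.15
tcp_pos: [0.4452, -0.268, 0.1915]
ee_rot: [[0.972, -0.236, -0.0], [-0.236, -0.972, 0.0], [-0.0, -0.0, -1.0]]
wrist_force: [-0.9, 0.2, 0.1]
gripper_width: 0.688
gripper_force: 0.0
```

```bash
python3 -c "
from h import *
blobs(.036,2)
print(sense()['tcp_pos'])
c=cap('top'); o=ortho(c,.028); cv2.imwrite('pics/end.png',cv2.resize(o,None,fx=1.6,fy=1.6))"
```

```text
671 mean [0.5302 0.1548 0.0487] zpct [0.044 0.049 0.053] tilt [0.006 0.018] rect [531.7 155.3] [ 62.7 110.1] 76.4 pca -13.7
248 mean [0.5152 0.0434 0.07  ] zpct [0.051 0.074 0.079] tilt [0.158 0.089] rect [519.2  43. ] [34.3 71.8] 76.5 pca -14.0
333 mean [ 0.4815 -0.0653  0.045 ] zpct [0.038 0.045 0.052] tilt [-0.06   0.029] rect [478.1 -64.1] [47.9 99.3] 76.8 pca -9.2
[ 0.44558774 -0.26722168  0.19162747]
```

View pics/end.png

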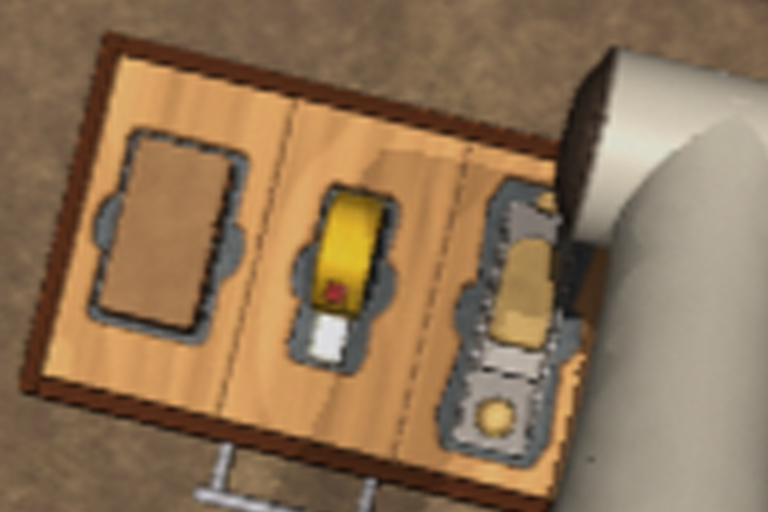

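All three tools lie centred in their own pockets: cork (170,235), tape (345,275), plane (510,325). Heights and angles agree with flat on the felt, so I hand the job in.

```bash
python3 -c "
from h import *
print(finish_job())"
```

```text
the job is handed in; nothing more can be done
None
```

The block plane, cork block and tape measure are each in their own pocket, centred, flat on the felt and released. The job was handed in at about 28 s of the 106 s; no verdict came back.

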